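Close the storage box and snap its latch

ROBOT

A 6-joint arm with a two-finger parallel gripper is mounted at the origin on the work surface. World frame = base frame: x ahead of the robot, y to its left, z up, the work surface at z = 0. Lengths are in m, angles in rad, forces in N, time in s.
With the tool pointing down it reaches from about 0.275 to 0.875 m from the base axis. Payload 12.5 kg.
Tool frame: the origin (TCP) lies on the centre line of the jaws, within the pads' length; the fingertips stand r.finger_overhang ahead of it and the grasp point (between the pads) lies 3 mm ahead of it (r.finger_overhang is the distance from the TCP to the fingertips, in m); z points along the fingers, y is the direction in which the jaws open and shut (so a half turn about z gives the same grasp; the last joint's range is limited). The gripper opens to 85 mm and grips with 20 to 120 N. Pads are 22 mm wide; open, the fingers measure 114 mm over their backs; the gripper's body (76 mm by 85 mm) begins 54 mm behind the grasp point. The pads swing forward as they close: fully open they stand 13 mm farther back than shut.
Start: joints at [-1.272, 0.351, 1.652, -0, 1.139, -0.085], TCP at [0.206, -0.51, 0.253] pointing down, gripper open.
Joint ranges: [-2.75, 2.75], [-0.79, 2.1], [0.01, 2.65], [-1.57, 4.71], [0.07, 3.14], [-2.87, 2.87]. Speed limits (rad/s): [2.22, 2.22, 2.79, 3.14, 3.14, 3.14].

INTERFACE

Orientations are given as a unit quaternion [x, y, z, w].
In Python, from cell import r, optics gives the robot as it stands. The module is installed in compiled form; this text tells all that it offers. Calls block until the motion is done:
- r.move_to(position, orientation): joint-space move of the TCP to a pose.
- r.move_linear(position, rot=None, vel=0.15): straight line of the TCP; rot=None keeps the orientation; vel is the mean speed in m/s.
- r.set_joints(angles): joint-space move.
- r.set_gripper(opening, squeeze=None): opening from 0.0 (shut) to 1.0 (fully open); squeeze is the grip in N (None keeps the last); returns when the fingers have stopped.
- r.sleep(seconds).
- r.inverse_kinematics(position, orientation): joint angles nearest the present ones, or None.
- optics.get_image(name): name is "side" or "top"; returns a dict with "pixels" (480x640x3 uint8, red, green, blue), "depth" (480x640 float32, m along the optical axis (not along the pixel's ray), 0 where there is no reading), "fx", "fy", "cx", "cy" (pixels), "camera_from_world" (4x4, takes a point from world to camera coordinates). Camera axes: x right, y down, z forward; pixel columns grow to the right and rows downward; lengths in m; the calibration is good to about 2 mm. A picture is of the moment at which its call begins.
A pose or a line that the arm cannot do raises r.PlanningError and nothing moves.
- r.hand_in(): hands the job in, once; it reports no verdict.
Readings, each from a call of its own:
- r.current_t(): time.
- r.current_q(): joint angles.
- r.current_qvel(): joint speeds.
- r.current_effort(): joint torques, N m.
- r.current_tool_pos(): TCP position.
- r.current_ee_rot(): TCP orientation.
- r.current_contact_force(): force on the tool from outside, world axes, zero at the start.
- r.current_torque(): the same for the moment, N m.
- r.current_opening(): opening from 0.0 (shut) to 1.0 (fully open).
Only numpy, scipy, OpenCV 4.12 (cv2) and the standard library are available. Lean on these libraries where they do the work, as an engineer would, in place of code of your own. Each camera call takes 0.05 s, during which the arm holds its last target.

TASK

Push the blue lid of the green storage box shut, then swing the orange latch up over the lid's front edge and press its top down until it gives with a snap and lies fully home. Do not let go: finish with the fingers still pressing down firmly on the snapped latch, the lid shut. Do not hammer or crush the box, and leave the tape, the carton and the lantern around it where they stand.

Things in the scene. Friction and masses are not known exactly. Their poses are not given: they have to be found in the camera images.
- tote: Green open storage box, 220 x 320 x 150 mm (its x, y, z), fixed to the bench. Origin: centre of its underside, on the bench. Its -x side is the front with the orange latch, its +x side carries the lid's hinge; z is up.
- lid (a joint): Opening angle of the blue lid in rad: 0 shut, larger is farther open (its front edge rises, about the lid hinge). It starts half open and stays at any angle on its stiff hinge: pushing it shut takes 1 to 3 N near the front edge; it reaches a hard stop at 0.
- lid_hinge (a point): Middle of the lid's hinge line, along the box's y axis, 112 mm behind the box's centre and 150 mm above the bench. Turns with the lid: its -x axis points along the lid to the front edge, its z is the lid's upward normal. The lid is a plate 232 x 336 mm, 8 mm thick, top face 8 mm above the hinge line (158 mm above the bench when shut).
- lid_front (a point): Middle of the lid's front top edge, 228 mm from the hinge line; axes as the lid hinge point. In the middle, 194 mm from the hinge, the lid's top bears the blue catch ridge, a round bar 8 mm thick and 48 mm long, 13 mm proud, which the latch needs: push the lid shut away from it, e.g. 150 mm from the hinge.
- latch_turn (a joint): Angle of the orange latch, rad: 0 folded over the shut lid, snapped home at a hard stop; 1.57 upright; up to 2.3, leaning out to the front. Turns lightly, stays where left, down to 0.2, where its lip meets the lid's ridge; a push down on its pad must then rise to 10 to 18 N, until at about 0.1 the force suddenly drops and the latch jumps to 0 and stays. It cannot snap with the lid open.
- latch_hinge (a point): Middle of the latch's hinge pin, which runs along the box's y axis, 131 mm before the box's centre (just outside the lid's front edge) and 163 mm above the bench. The point turns with the latch; at latch angle 0 its axes are those of the box, and opening turns its x axis upward.
- latch: The orange latch, a flat plastic clip 50 mm wide (its y). Origin and axes as the latch hinge point. Along its z a short foot leads to a 5 mm plate that runs along its x from -5 to +64 mm, its outer face at z = 13.5 mm. Folded home, that face is the top, level, 176.5 mm above the bench, over the lid's front edge.
- latch_pad (a point): The ribbed spot to press, on the latch's outer face, 48 mm along its x and 13.5 mm along its z from the hinge; same axes as the latch. Folded home it is 83 mm before the box's centre and 176.5 mm above the bench, facing up.
- tape: Bystander: brown roll of packing tape lying flat beside the box, 100 mm across, 48 mm high; origin at the centre of its underside.
- carton: Bystander: small cardboard carton beside the box, 105 x 75 x 60 mm; origin at the centre of its underside.
- lantern: Bystander: black and white camping lantern beside the box, 76 mm across, 110 mm high; origin at the centre of its underside.

How it is judged:
On the way, in this order (a step that is already met when the one before it is completed fails the run):
1. the lid is pushed shut while the latch still stands open (value of joint lid below 0.04 rad and value of joint latch_turn above 0.7 rad), for 0.1 s.
2. the latch is swung over the edge of the shut lid (value of joint lid below 0.04 rad and value of joint latch_turn below 0.6 rad), for 0.05 s.
3. the latch is pressed until it snaps home, and stays pressed (value of joint lid below 0.04 rad and value of joint latch_turn below 0.03 rad and contact force between the fingers and latch above 3 N), for 0.2 s.
At the end, for the whole second after the job is handed in: The lid is shut (within 0.04 rad) and the latch snapped home (within 0.03 rad), the fingers still press on the latch with more than 3 N all through the last second, and the tape, carton and lantern are within 30 mm of where they were (all of step 3 and distance of each of tape, carton, lantern from where it was at the start of the episode below 0.03 m); the arm keeps its last pose, push and grip.
It fails at once if the roll of tape is knocked from its place (more than 30 mm) or over (distance of tape from where it was at the start of the episode above 0.03 m or angle between tape's own z axis and vertical above 0.5 rad).
It fails at once if the small carton is knocked from its place (more than 30 mm) or over (distance of carton from where it was at the start of the episode above 0.03 m or angle between carton's own z axis and vertical above 0.5 rad).
It fails at once if the lantern is knocked from its place (more than 30 mm) or over (distance of lantern from where it was at the start of the episode above 0.03 m or angle between lantern's own z axis and vertical above 0.5 rad).
It fails at once if the latch or the box is hammered or crushed (more than 80 N) (contact force between any of the arm, the fingers and tote above 80 N).
It also fails if it takes over 58 s, if anything falls off the work surface, if the arm or the gripper's body presses on something with over 40 N, if the wrist force passes 120 N, or if a joint passes its speed limit or range.

## Working session

There is one attempt and no reset: what is moved stays moved. The work goes in short steps, each a Python script; the robot and the scene stay as the last script left them, time stands still between calls to the robot, and variables do not carry over. Pictures are saved under pics/ and viewed, and the job is handed in when it is done.

```bash
mkdir -p pics
python3 - <<'E'
from cell import r, optics
import cv2,numpy as np
for n in("side","top"):
    d=optics.get_image(n); cv2.imwrite(f"pics/{n}0.png",d["pixels"][:,:,::-1]); np.savez(f"{n}0.npz",**d)
    print(n,d["fx"],d["cx"],d["cy"],d["camera_from_world"].round(4).tolist())
print(r.current_t(),r.finger_overhang,r.current_ee_rot(),r.current_contact_force())
E
```

```text
side 621.4061255138093 314.3288214742948 237.53109872295374 [[-0.684, -0.7295, 0.002, 0.4395], [-0.5047, 0.4712, -0.7234, 0.3781], [0.5267, -0.4958, -0.6905, 1.2443], [0.0, 0.0, 0.0, 1.0]]
top 487.8517494767149 314.2968789229378 246.80861103647533 [[-0.0173, -0.9996, -0.0217, 0.0552], [-0.9905, 0.0201, -0.1358, 0.6166], [0.1361, 0.0191, -0.9905, 1.0365], [0.0, 0.0, 0.0, 1.0]]
0.1 0.022 [ 9.81640311e-01  1.90740826e-01 -7.53268646e-05 -4.80570564e-04] [-0.43747119  0.36860189  0.51257236]
```

View pics/side0.png

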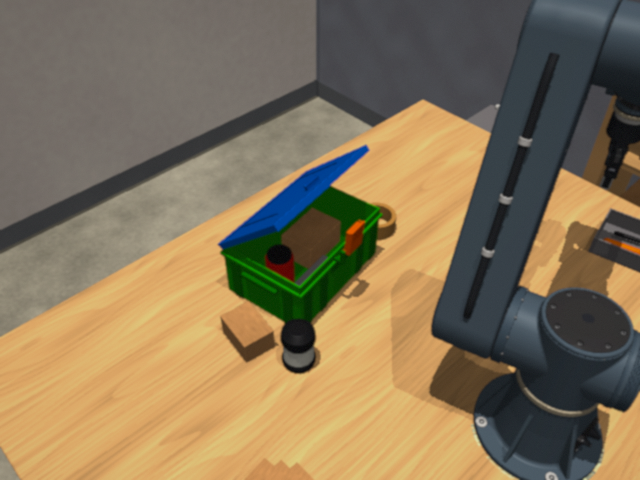

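View pics/top0.png

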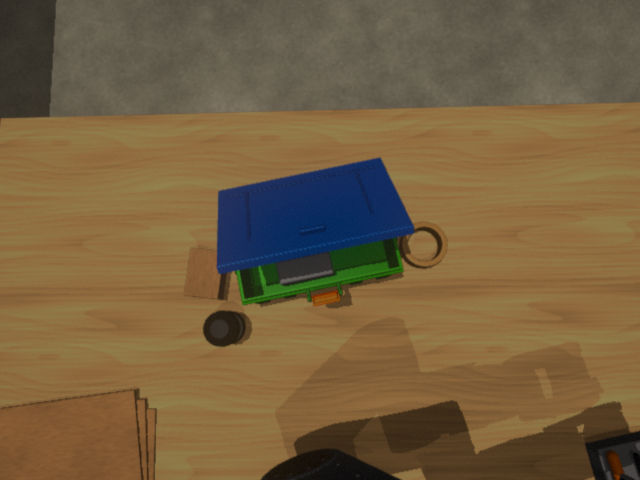

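The top view shows the lid half open, with its hinge edge at (218,190)-(382,160) and its front edge at (218,270)-(411,232). The orange latch is at about (325,297). The tape is at (423,245), the carton at (205,272) and the lantern at (224,328).

```bash
cat > h.py <<'E'
import numpy as np,cv2
def cloud(d):
    z=d["depth"];v,u=np.indices(z.shape)
    P=np.stack([(u-d["cx"])/d["fx"]*z,(v-d["cy"])/d["fy"]*z,z],-1)
    T=np.linalg.inv(d["camera_from_world"])
    return P@T[:3,:3].T+T[:3,3]
def masks(d):
    h=cv2.cvtColor(np.ascontiguousarray(d["pixels"]),cv2.COLOR_RGB2HSV); ok=(d["depth"]>0)
    H,S,V=h[...,0],h[...,1],h[...,2]
    return dict(blue=ok&(H>105)&(H<125)&(S>150),green=ok&(H>45)&(H<75)&(S>150),orange=ok&(H>5)&(H<13)&(S>200)&(V>120))
E
python3 - <<'E'
from h import *
np.set_printoptions(precision=4,suppress=True)
for n in("top","side"):
    d=dict(np.load(f"{n}0.npz"));W=cloud(d);m=masks(d)
    b=W[cv2.erode(m["blue"].astype(np.uint8),np.ones((5,5)))>0]
    c=np.median(b,0);
    for _ in range(5):
        q=b-c; nrm=np.linalg.svd(q[np.abs(q@nrm)<.004] if _ else q,full_matrices=False)[2][2]; nrm*=np.sign(nrm[2]); c=c+nrm*np.median(q@nrm)
    print(n,"lid n",nrm,"angle",np.arccos(nrm[2]),"yaw of tilt",np.arctan2(nrm[1],nrm[0]),"c",c)
    bb=W[m["blue"]]; bb=bb[np.abs((bb-c)@nrm)<.006]
    ax=np.array([nrm[0],nrm[1],0]);ax/=np.linalg.norm(ax)  # +x box dir
    t=np.cross([0,0,1],ax); l=np.cross(t,nrm)
    s=(bb-c)@l; y=(bb-c)@t
    print("extent l",np.percentile(s,[.3,99.7]),"y",np.percentile(y,[.3,99.7]))
    ymid=np.percentile(y,[.3,99.7]).mean(); h=c+l*np.percentile(s,99.7)+t*ymid; print("hinge-edge top mid",h,"front",c+l*np.percentile(s,.3)+t*ymid)
    g=W[m["green"]]; g=g[g[:,2]>.143]; r=cv2.minAreaRect(((g[:,:2])*1000).astype(np.float32)); print("green rim",r,np.median(g[:,2]),len(g))
    o=W[m["orange"]]; o=o[(abs(o[:,0]-c[0])<.4)&(abs(o[:,1]-c[1])<.25)]
    print("orange",len(o),np.percentile(o,[2,50,98],axis=0))
E
```

```text
top lid n [0.6505 0.1225 0.7495] angle 0.7234323676202141 yaw of tilt 0.18610043978122068 c [0.645  0.0506 0.2524]
extent l [-0.0871  0.1402] y [-0.1654  0.1629]
hinge-edge top mid [0.7486 0.0688 0.1596] front [0.5811 0.0373 0.3101]
green rim ((544.3740234375, 29.88262939453125), (85.5074234008789, 320.4281311035156), 10.53299331665039) 0.1502249337428691 548
orange 33 [[0.5    0.0008 0.1688]
 [0.506  0.0222 0.221 ]
 [0.511  0.046  0.2245]]
side lid n [0.6496 0.1262 0.7497] angle 0.7231643718127365 yaw of tilt 0.19180732406537138 c [0.6091 0.0904 0.2719]
extent l [-0.0585  0.1588] y [-0.2018  0.1213]
hinge-edge top mid [0.7336 0.0736 0.1668] front [0.5737 0.0426 0.3106]
green rim ((592.2842407226562, 44.281097412109375), (354.2978820800781, 207.82000732421875), 89.8336410522461) 0.1480033195834624 598
orange 107 [[0.4819 0.0004 0.1747]
 [0.4913 0.0226 0.2215]
 [0.5018 0.0444 0.2295]]
```

```bash
cat >> h.py <<'E'
YAW=.187; C=np.array([.637,.0479]); EX=np.array([np.cos(YAW),np.sin(YAW)]); EY=np.array([-EX[1],EX[0]])
Q=[np.cos(YAW/2),np.sin(YAW/2),0.,0.]
def tip(x,y,z,oh=.022):  # box coords of fingertip -> TCP
    p=C+x*EX+y*EY; return [p[0],p[1],z+oh]
def box(W): 
    q=W[...,:2]-C; return np.stack([q@EX,q@EY,W[...,2]],-1)
E
python3 - <<'E'
from h import *
np.set_printoptions(precision=4,suppress=True)
for n in("top","side"):
    d=dict(np.load(f"{n}0.npz"));B=box(cloud(d));m=masks(d)
    g=B[m["green"]]; g=g[(g[:,2]>.144)&(g[:,0]<-.08)]
    for lo in(-.15,-.1,.05,.1): 
        k=g[(abs(g[:,1]-lo-.025)<.025)]; print(n,lo,np.percentile(k[:,0],[2,50,98]) if len(k) else 0)
    print("y",np.percentile(g[:,1],[.5,99.5]))
    o=B[m["orange"]]; o=o[(abs(o[:,0]+.13)<.06)&(abs(o[:,1])<.05)]; print(np.percentile(o,[2,98],axis=0)); 
    if n=="side": print(o[np.argsort(o[:,2])][::8])
E
python3 - <<'E'
from cell import r
from h import *
r.set_gripper(0.0,40)
p=r.current_tool_pos(); r.move_linear([p[0],p[1],.42],vel=.25)
th=.723;s=.15
x=.112-s*np.cos(th)+.008*np.sin(th); z=.15+s*np.sin(th)+.008*np.cos(th)
r.move_to(tip(x,-.05,.42),Q); r.move_linear(tip(x,-.05,z+.025),vel=.15)
print(x,z,r.current_tool_pos(),r.current_t(),r.current_opening(),r.current_contact_force(),r.current_q())
E
```

```text
top -0.15 [-0.1109 -0.1089 -0.1069]
top -0.1 [-0.1109 -0.109  -0.1069]
top 0.05 [-0.111  -0.1091 -0.1071]
top 0.1 [-0.111 -0.109 -0.107]
y [-0.1601  0.1592]
[[-0.139  -0.0217  0.1688]
 [-0.1301  0.0227  0.2245]]
side -0.15 [-0.1181 -0.1149 -0.1118]
side -0.1 [-0.1168 -0.1165 -0.1162]
side 0.05 [-0.1171 -0.1152 -0.1125]
side 0.1 [-0.1174 -0.1151 -0.1126]
y [-0.1595  0.1597]
[[-0.1552 -0.0208  0.1747]
 [-0.1396  0.0249  0.2295]]
[[-0.1363  0.0196  0.1664]
 [-0.147   0.0195  0.2179]
 [-0.1442 -0.0001  0.2192]
 [-0.1463  0.0225  0.2197]
 [-0.1431  0.0022  0.2203]
 [-0.152  -0.0197  0.2207]
 [-0.154  -0.0086  0.2211]
 [-0.1473 -0.007   0.2217]
 [-0.1425  0.0055  0.2225]
 [-0.1465  0.0077  0.2234]
 [-0.152   0.0082  0.2238]
 [-0.1542  0.0233  0.2248]
 [-0.1515 -0.008   0.2261]
 [-0.1552  0.0251  0.2296]]
0.004819467703030816 0.2552441613417977 [ 6.51367851e-01 -4.01165926e-04  3.03314869e-01] 5.175 -0.002675527278149059 [-0.61501386 -0.79346671 -0.70978513] [-7.20582879e-02  4.97876476e-01  1.30577451e+00 -1.81205823e-05
  1.33630214e+00  1.31179836e+00]
```

Run:
```python
from cell import r
from h import *
s=.15; f0=r.current_contact_force()
for th in np.r_[np.linspace(.80,0.04,14),0.,-.01,-.02,-.03]:
    x=.112-s*np.cos(th)+.008*np.sin(th); z=.15+s*np.sin(th)+.008*np.cos(th)
    r.move_linear(tip(x,-.05,z),vel=.06 if th>.1 else .03)
    f=r.current_contact_force()-f0; print(round(th,3),f.round(2),round(r.current_tool_pos()[2]-.022,4),round(r.current_t(),2))
    if f[2]>12: break
```

```text
0.8 [1.01 0.24 1.26] 0.2627 5.64
0.742 [0.86 0.89 0.54] 0.2573 5.94
0.683 [0.55 0.68 0.54] 0.2508 6.24
0.625 [0.41 0.89 0.5 ] 0.244 6.54
0.566 [0.34 1.51 1.31] 0.2368 6.84
0.508 [0.67 1.01 0.67] 0.2295 7.14
0.449 [ 1.38 -0.25  0.65] 0.2219 7.44
0.391 [1.67 0.82 0.25] 0.2141 7.74
0.332 [0.21 1.12 1.01] 0.206 8.04
0.274 [-0.2   0.38  0.77] 0.1978 8.34
0.215 [0.01 0.94 0.53] 0.1894 8.64
0.157 [ 0.18  0.9  -0.03] 0.1809 8.94
0.098 [1.34 0.87 0.3 ] 0.1725 9.38
0.04 [1.02 1.43 0.15] 0.1637 9.82
0.0 [1.04 0.65 2.79] 0.1581 10.18
-0.01 [-5.06  1.46 16.25] 0.1579 10.43
```

Run:
```python
from cell import r, optics
from h import *
r.sleep(.1)
r.move_linear(tip(-.038,-.05,.26),vel=.2)
r.move_linear(tip(-.25,-.0,.26),vel=.25)
for n in("side","top"):
    d=optics.get_image(n);np.savez(n+"1.npz",**d)
    cv2.imwrite(f"pics/{n}1.png",cv2.resize(d["pixels"][130:350,180:480,::-1],None,fx=2.6,fy=2.6))
    B=box(cloud(d));m=masks(d);b=B[m["blue"]]; b=b[abs(b[:,1])>.04]; k=b[:,0]
    print(n,np.polyfit(k[(b[:,2]>.1)],b[(b[:,2]>.1),2],1),np.median(b[:,2]))
    o=B[m["orange"]]; o=o[(abs(o[:,0]+.13)<.06)&(abs(o[:,1])<.05)]; print(np.percentile(o,[2,50,98],axis=0).round(4))
print(r.current_t(),r.current_contact_force())
```

```text
side [0.00147681 0.15716575] 0.1572979771647428
[[-0.155  -0.0214  0.1656]
 [-0.146   0.017   0.2192]
 [-0.1395  0.0251  0.2273]]
top [0.00210788 0.1585532 ] 0.15852601859332927
[[-0.1491 -0.0226  0.2187]
 [-0.1403 -0.0014  0.2233]
 [-0.1338  0.0219  0.2289]]
12.3167 [ 0.3727342   0.16592549 -0.21390544]
```

View pics/side1.png

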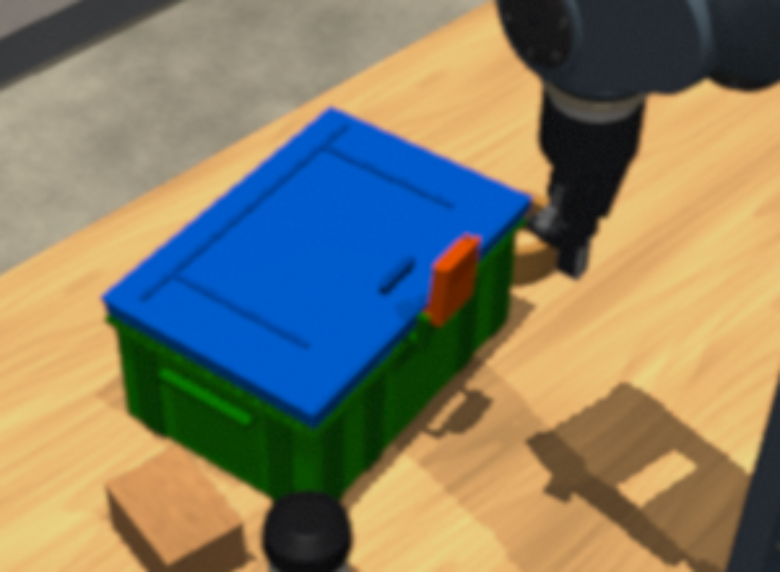

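The lid lies shut: its fitted slope is about 0.002 and its top is at 0.158. The latch stands upright at about (455,278) in the crop. Next I swing it over from the front.

Run:
```python
from cell import r, optics
from h import *
f0=r.current_contact_force()
def wp(th):
    s=.050+.008*np.clip((1.6-th)/1.3,0,1)
    x=-.131+s*np.cos(th)-.0135*np.sin(th); z=.163+s*np.sin(th)+.0135*np.cos(th)
    return tip(x-.011,0,z)
a=wp(2.0); r.move_linear([*tip(-.20,0,0)[:2],a[2]],vel=.2)
for th in np.linspace(2.0,.4,17):
    r.move_linear(wp(th),vel=.06); f=r.current_contact_force()-f0
    print(round(th,2),f.round(2),round(r.current_t(),2))
    if np.linalg.norm(f)>12: print("stop");break
p=r.current_tool_pos(); r.move_linear([p[0],p[1],p[2]+.06],vel=.15)
r.move_linear(tip(-.22,-.0,.30),vel=.25)
for n in("side","top"):
    d=optics.get_image(n)
    cv2.imwrite(f"pics/{n}2.png",cv2.resize(d["pixels"][130:350,180:480,::-1],None,fx=2.6,fy=2.6))
    B=box(cloud(d));m=masks(d)
    o=B[m["orange"]]; o=o[(abs(o[:,0]+.11)<.08)&(abs(o[:,1])<.02)&(o[:,2]>.17)]; print(n,len(o),np.percentile(o,[2,50,98],axis=0).round(4),np.polyfit(o[:,0],o[:,2],1))
```

```text
2.0 [-0.56  0.28  0.02] 13.42
1.9 [-0.7  -0.4  -0.27] 13.67
1.8 [-0.31 -0.47  0.66] 13.92
1.7 [-1.01 -0.19 -0.52] 14.17
1.6 [-0.55 -0.26 -0.46] 14.42
1.5 [-0.34  0.31 -0.05] 14.67
1.4 [-0.25 -0.08  0.25] 14.92
1.3 [-0.31  0.74  0.78] 15.17
1.2 [-1.38 -0.6   0.53] 15.42
1.1 [-0.25  0.3   0.75] 15.67
1.0 [ 0.48 -0.66  0.06] 15.92
0.9 [-1.34  0.07  0.25] 16.17
0.8 [-0.25 -0.83 -0.64] 16.42
0.7 [-0.27 -0.17 -0.02] 16.67
0.6 [-0.81 -0.16  0.2 ] 16.92
0.5 [-0.22 -0.14  0.45] 17.17
0.4 [-1.19 -0.54  0.22] 17.42
side 420 [[-1.443e-01 -1.910e-02  1.730e-01]
 [-1.157e-01  1.000e-04  1.857e-01]
 [-8.660e-02  1.930e-02  1.997e-01]] [0.40530042 0.23268874]
top 472 [[-0.1395 -0.0194  0.1741]
 [-0.1194 -0.0008  0.1834]
 [-0.0842  0.0193  0.1983]] [0.3914551 0.2300227]
```

View pics/side2.png

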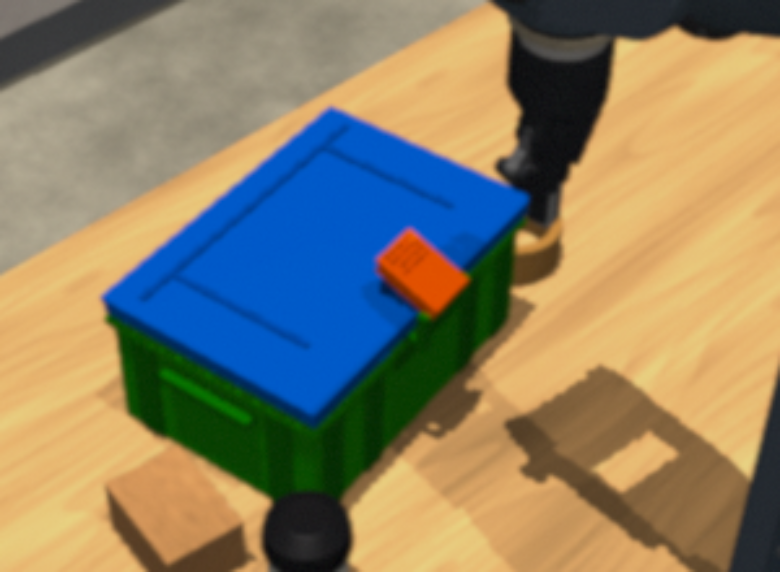

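The latch is folded to about 0.38 rad, at (420,272) in the crop, over the shut lid. Now I press the pad.

Run:
```python
from cell import r, optics
from h import *
r.move_linear(tip(-.083,0,.28),vel=.25)
f0=np.mean([r.current_contact_force() for _ in range(3)],0)
r.move_linear(tip(-.083,0,.205),vel=.12); r.move_linear(tip(-.083,0,.188),vel=.04)
z=.188
while z>.170:
    z-=.0005; r.move_linear(tip(-.083,0,z),vel=.01); r.sleep(.04)
    f=(r.current_contact_force()-f0); a=r.current_tool_pos()[2]-.022
    print(round(z,4),round(a,4),f.round(1),round(r.current_t(),2))
    if a<.1785 and f[2]>14: break
    if f[2]>40: print("too hard");break
```

```text
0.1875 0.1877 [-0.2 -0.7  5.2] 21.09
0.187 0.1875 [-1.7 -1.2  6.4] 21.38
0.1865 0.1873 [-2.1  0.1 10.7] 21.68
0.186 0.187 [-1.7  0.1 11.9] 21.97
0.1855 0.1868 [-2.2 -0.9 13.5] 22.26
0.185 0.1866 [-4.4 -0.3 18. ] 22.55
0.1845 0.1865 [-6.4  0.4 20.5] 22.84
0.184 0.1857 [-2.1  0.4 17.1] 23.13
0.1835 0.1851 [ 0.3 -0.1 13.1] 23.43
0.183 0.1843 [ 2.2  0.4 11. ] 23.72
0.1825 0.1841 [ 1.5  0.5 13.3] 24.01
0.182 0.1836 [ 2.8  1.6 12.2] 24.3
0.1815 0.1829 [4.7 1.4 9.7] 24.59
0.181 0.1823 [4.3 1.1 7.7] 24.88
0.1805 0.1817 [4.6 0.7 7.5] 25.18
0.18 0.1811 [5.1 0.3 7.8] 25.47
0.1795 0.1806 [5.1 1.3 7. ] 25.76
0.179 0.18 [5.1 1.2 6.9] 26.05
0.1785 0.1792 [ 3.8 -0.4  4.3] 26.34
0.178 0.1784 [3.6 0.7 4.5] 26.63
0.1775 0.1771 [ 1.3 -1.1  0.9] 26.93
0.177 0.1766 [ 0.2 -2.  -0.4] 27.22
0.1765 0.1765 [-1.9 -1.4  2.5] 27.51
0.176 0.1764 [-4.4 -1.   7.8] 27.8
0.1755 0.1763 [-5.7 -1.5 11.1] 28.09
0.175 0.1762 [-7.9 -0.9 14.3] 28.38
```

Run:
```python
from cell import r, optics
from h import *
r.move_linear(tip(-.083,0,.1742),vel=.01); r.sleep(.5)
for n in("side","top"):
    d=optics.get_image(n)
    cv2.imwrite(f"pics/{n}3.png",cv2.resize(d["pixels"][130:350,180:480,::-1],None,fx=2.6,fy=2.6))
    B=box(cloud(d));m=masks(d)
    o=B[m["orange"]]; o=o[(abs(o[:,0]+.11)<.08)&(abs(o[:,1])<.026)&(o[:,2]>.17)]; print(n,len(o),np.percentile(o,[2,50,98],axis=0).round(4),np.polyfit(o[:,0],o[:,2],1))
    b=B[m["blue"]]; b=b[(abs(b[:,1])>.04)&(b[:,2]>.1)]; print(np.polyfit(b[:,0],b[:,2],1))
for _ in range(3): print(r.current_contact_force().round(1),r.current_tool_pos()[2]-.022,r.current_t()); r.sleep(.2)
```

```text
side 347 [[-0.1418 -0.0218  0.1709]
 [-0.1197  0.0057  0.1759]
 [-0.0812  0.0251  0.1799]] [-0.01122136  0.17441928]
[-0.00821455  0.15760808]Traceback (most recent call last):
  File "<stdin>", line 8, in <module>
    return _quantile_unchecked(
        a, q, axis, out, overwrite_input, method, keepdims, weights)
    return _ureduce(a,
                    func=_quantile_ureduce_func,
    ...<5 lines>...
                    overwrite_input=overwrite_input,
                    method=method)
    r = func(a, **kwargs)
    result = _quantile(arr,
                       quantiles=q,
    ...<2 lines>...
                       out=out,
                       weights=wgt)
    slices_having_nans = np.isnan(arr[-1, ...])
                                  ~~~^^^^^^^^^
IndexError: index -1 is out of bounds for axis 0 with size 0
```

View pics/side3.png

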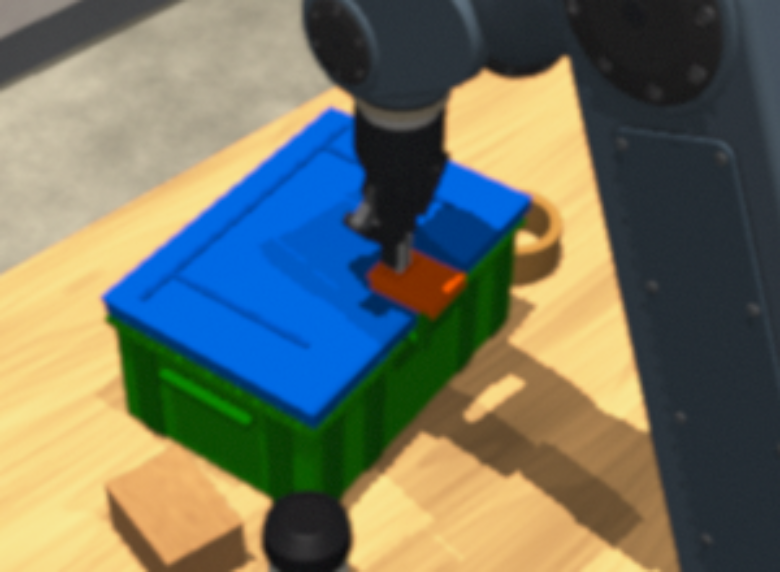

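View pics/top3.png

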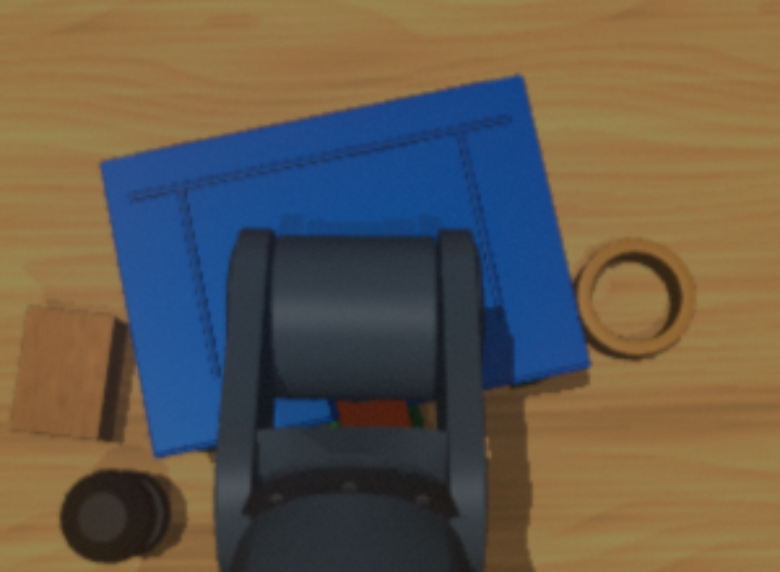

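The side view shows the latch lying flat (slope about 0.01) at 0.176 under the fingertips at (400,265), and the lid shut. The tape, carton and lantern stand where they were. My script stopped on the top view because the arm hid the latch there; I'll check the force and then hand in.

Run:
```python
from cell import r
for _ in range(3): r.sleep(.15); f=r.current_contact_force(); print(f.round(1),round(r.current_tool_pos()[2]-.022,4),round(r.current_t(),2))
if f[2]>10: r.hand_in(); print("handed in")
```

```text
[-10.1  -0.4  22.1] 0.176 29.38
[-10.1  -1.1  21.9] 0.1761 29.53
[-10.6  -1.5  21.9] 0.1761 29.68
the job is handed in; nothing more can be done
handed in
```

The lid is shut and the latch is snapped home. I handed the job in at about 29.7 s with the closed fingertips still pressing on the latch.

- **Lid:** I pushed it shut about 150 mm from the hinge, clear of the catch ridge. It read about 0.002 rad just after closing and about 0.01 rad at the end.
- **Latch:** I swung it over from the front to about 0.38 rad, then pressed the pad down in 0.5 mm steps. The force peaked at about 20 N, a little above the stated 10 to 18 N. It then fell to about zero as the latch dropped home.
- **Last checks:** The latch face read level to about 0.01 rad at 0.176 m. The fingers held a steady 22 N downward push, with about 10 N sideways. The tape, carton and lantern looked undisturbed in the pictures, but I did not measure their positions.
- **Failed check:** The final latch measurement from the top camera could not be made because the arm hid the latch. The latch reading comes from the side camera, the fingertip height and the force alone.

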